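Cover the bowl, then hold a roll over the plate with tongs

TASK

Put the lid on the bowl so that it sits level and fully home and the spare roll inside stays fresh. Then pick up the kitchen tongs, close them on the roll that lies on the cooling rack, and hold it up over the middle of the side plate, about 10 cm above it; touch that roll with the tongs only. Finish holding it there, with the fingers still round the tongs; leave the bowl, rack, plate and everything else where they are.

Things in the scene. Friction and masses are not known exactly. Their poses are not given: they have to be found in the camera images.
- bowl: cream ceramic bowl, 134 mm across the rim, 60 mm high, standing open on the worktop with one spare roll in it; the opening is about 113 mm wide 6 mm below the rim and 122 mm at the rim. Origin: centre of its underside, z up. Loose, about 0.28 kg.
- bowl_roll: the spare bread roll that lies in the bowl and stays there: same shape as the other roll (54 mm across, 37 mm high), its top 11 mm below the bowl's rim. Origin: centre of its underside.
- lid: round steel lid of the bowl, lying right side up: flange 139 mm across; below it a tapered step 6 mm deep (107 mm across at the bottom, 114 mm at the flange) that drops inside the bowl's rim; black knob on top. 0.16 kg. Origin: centre of the step's underside, z up; the domed top is at 13 mm, the knob's top at 38 mm. Seated, this origin is 54 mm above the bowl's.
- lid_knob (a point): middle of the lid's knob, to grip: 28 mm across, from 18 to 38 mm above the lid's origin; this point is 29 mm above the lid's origin.
- rack: small steel-wire cooling rack, 120 mm (its x) by 150 mm (its y), flat top 20 mm above the worktop. Origin: centre of its underside.
- roll: the round bread roll to serve, on the cooling rack: 54 mm across, 37 mm high, scored with a cross, 45 g; its flank is upright from 11 to 21 mm above its underside and rounds in above and below. Origin: centre of its underside, z up.
- plate: white side plate, 156 mm across, 17 mm high, flat middle 5.5 mm above the worktop. Origin: centre of its underside.
- tongs: spring kitchen tongs, steel with black grips, 236 mm long, lying on their side: the two upright arms (from z = 0 to 24 mm) open and close level with the worktop. Origin: under the pivot; x along the middle line to the tips, y to the left arm, z up. Ends cupped, 203 mm from the pivot, deepest at 185 mm. 0.13 kg, centre of mass 80 mm from the pivot. A spring holds them fully open when left alone.
- tongs_grip (a point): where to grip the tongs: on the middle line, 90 mm from the pivot, 12 mm above the underside. Black grips run from 60 to 120 mm from the pivot, 22 mm high. Over their outsides: 60 mm fully open, 41 mm when closed on a 54 mm roll. The spring pushes each grip out with 8 N when a little closed, 12 N on the roll, so they can be carried part-closed, at about 53 mm.
- tongs_tips (a point): on the middle line between the cupped ends, where the middle of the roll belongs: 95 mm beyond the grip point, same height. Free width between the ends, fully open: 84 mm at the cups' edges, 93 mm at their deepest; 1 mm less over the grips is 2 mm less between the ends.
- honey_jar: bystander, to be left alone: honey jar with a yellow lid, 64 mm across, 87 mm high, at the right. Origin: centre of its underside.
- teaspoon: bystander, to be left alone: steel teaspoon, 130 mm long, 11 mm high, lying at the front. Origin: centre of its underside.
- opener: bystander, to be left alone: tin opener with a black handle, 174 mm long, 20 mm high, lying at the front. Origin: centre of its underside. Fixed surroundings to keep clear of: a pot of tall utensils at the left (x 0.45 to 0.62, y 0.43 to 0.62, up to 0.35 high, so rise first when starting near it) and a shelf unit along the back (from x = 0.645, 0.30 high).
- tongs_jaw (a joint): angle (rad) by which the right arm has closed on the left one: 0 fully open, about 0.20 with the roll held, 0.40 its stop.
Not all that is in view belongs to the job. Leave any green or pink look-alike of the roll alone.

How it is judged:
By the outcome, as a careful person would: the job done as asked, in the order asked, and still so for the second after the job is handed in, while the arm keeps its last pose, push and grip.
It also fails if it takes over 61 s, if anything falls off the work surface, if the arm or the gripper's body presses on something with over 40 N, if the wrist force passes 120 N, or if a joint passes its speed limit or range.

ROBOT

A 6-joint arm with a two-finger parallel gripper is mounted at the origin on a cart in front of the work surface, level with it; the furniture and walls round the work are solid. World frame = base frame: x ahead of the robot, y to its left, z up, the work surface at z = 0. Lengths are in m, angles in rad, forces in N, time in s.
With the tool pointing down it reaches from about 0.3 to 0.875 m from the base axis. Payload 6.4 kg.
Tool frame: the origin (TCP) lies at the very end of the fingers, on their centre line; the grasp point (between the pads) lies 19 mm behind it; z points along the fingers, y is the line along which they close (so a half turn about z gives the same grasp; the last joint's range is limited). The gripper opens to 85 mm and grips with 20 to 120 N. Pads are 22 mm wide; open, the fingers measure 114 mm over their backs; the gripper's body (76 mm by 85 mm) begins 54 mm behind the grasp point. The pads swing forward as they close: fully open they stand 13 mm farther back than shut.
Start: joints at [0.91, 0.181, 1.607, -0, 1.354, -0.206], TCP at [0.253, 0.517, 0.231] pointing down, gripper open.
Joint ranges: [-2.99, 2.99], [-0.89, 2.07], [0.3, 2.58], [-1.14, 4.28], [0, 2.63], [-3.12, 3.12]. Speed limits (rad/s): [2.57, 2.57, 3.01, 3.14, 3.14, 3.14].

INTERFACE

Orientations are given as a unit quaternion [w, x, y, z].
In Python, from bench import telemetry, camera, ctrl, spotter gives the robot as it stands.
- The arm moves only by the tool send_rows, never from a script. Its argument "series" is a list of rows, each a list of 3 entries, a list of its own where there are three numbers: the turn, a rotation vector about the world's x, y, z in degrees, then the shift along the world's x, y, z in mm, then the closure, from -1 (fully open) to 1 (shut), so that 0 is half open. In form: [[[rx, ry, rz], [dx, dy, dz], gripper], ...]. A call has 1 to 10 rows; each row is the pose to reach, as a shift and turn from the pose commanded when the call began; what a row does not reach only later rows make up. A row lasts 1/8 s, in which the tool goes at most 62.5 mm and 10.7 degrees, less where a joint would pass 70% of its speed; a pose out of reach is approached as far as the arm can. A call with a gripper value outside its range is refused whole. The fingers move at their own pace and stop on an object; the grip force is fixed at half the most. Time passes only in rows, so rows that repeat a pose let the fingers close. It gives the time, the measured TCP pose, the force, the opening and the grip force at its end, in the units of the state.
- telemetry.get_obs(): the state, without advancing time (a new reading comes with each control period).
- camera(name): name is "side" or "top"; returns a dict with "pixels" (480x640x3 uint8, red, green, blue), "camera_matrix" (3x3 intrinsics, pixels), "dist_coeffs" ([k1, k2, p1, p2, k3] as OpenCV has them; the pictures are not rectified), "xyz" and "orientation" of the camera in the world. Camera axes: x right, y up, looking along -z (the intrinsics and any distortion apply to the point x, -y, -z); pixel columns grow to the right and rows downward; lengths in m; the calibration is good to about 2 mm. A picture is of the moment at which its call begins. There is no depth.
- ctrl.hand_in(): hands the job in; it is judged then, once.
Trained networks look in the newest picture that a camera, given by its name, has taken for a name from the list of things; names that differ only in an ending like _2 or _b are one class to them, and where a whole thing is asked for, a point or a joint stands for the part that bears it (a point fixed in the world has none). Each returns a list of dicts, best first, with "conf" (0 to 1); they miss things now and then, are a little off and sometimes report something else, mostly with a low value. They report only what shows in the picture. A call takes as long as a camera call. They do not tell look-alikes from the thing itself.
- spotter.boxes_of(thing, camera): "xyz" ([x, y, z] in m, in world coordinates, good to about 4 mm: the middle of the surface that is visible of it).
- spotter.landmark_of(thing, camera): "xyz" ([x, y, z] in m, in world coordinates, good to about 4 mm: a listed point, or the origin of a listed thing).
The state is a dict: "time_s": time; "q": joint angles; "dq": joint speeds; "joint_efforts": joint torques, N m; "eef_pos": TCP position; "eef_rot": TCP orientation; "wrist_force": force on the tool from outside, world axes, zero at the start; "torque": the same for the moment, N m; "opening": opening from 0.0 (shut) to 1.0 (fully open); "grasp_force": force on a finger pad.
Only numpy, scipy, OpenCV 4.12 (cv2) and the standard library are available. Lean on these libraries where they do the work, as an engineer would, in place of code of your own. Each camera call takes 0.05 s, during which the arm holds its last target. There are 200 camera calls.

## Working session

There is one attempt and no reset: what is moved stays moved. The work goes in short steps, Python scripts to look and compute and a tool call to move; the robot and the scene stay as the last step left them, time stands still between calls to the robot, and variables do not carry over. Pictures are saved under pics/ and viewed, at most 10 in all, crops included, and the job is handed in when it is done.

Besides the shell and the picture viewer there is one more tool, called after "Call:" as a command line: name --argument value ..., lists and objects as JSON in quotes. send_rows: Moves the arm, as the interface text tells. Its arguments: {"type":"object","properties":{"series":{"type":"array","items":{"type":"array"}}},"required":["series"]}

```bash
mkdir -p pics; cat > h.py <<'E'
import numpy as np, cv2
from scipy.spatial.transform import Rotation as R
from bench import telemetry, camera, ctrl, spotter
def pic(c,fn=None):
    d=camera(c)
    if fn: cv2.imwrite('pics/'+fn,d['pixels'][:,:,::-1])
    return d
def q2R(o): o=np.asarray(o,float); return R.from_quat([o[1],o[2],o[3],o[0]]) if o.size==4 else R.from_matrix(o)
def proj(d,P):
    p=q2R(d['orientation']).inv().apply(np.atleast_2d(P)-np.array(d['xyz']))*[1,-1,-1]
    return cv2.projectPoints(p,np.zeros(3),np.zeros(3),np.array(d['camera_matrix']),np.array(d['dist_coeffs']))[0][:,0]
def back(d,uv,z):
    n=cv2.undistortPoints(np.array(uv,float).reshape(-1,1,2),np.array(d['camera_matrix']),np.array(d['dist_coeffs']))[:,0]
    v=q2R(d['orientation']).apply(np.c_[n[:,0],-n[:,1],-np.ones(len(n))]); o=np.array(d['xyz'])
    return o+v*((z-o[2])/v[:,2])[:,None]
E
python3 - <<'E'
from h import *
for c in ['top','side']:
    d=pic(c,c+'0.png'); print(c,np.round(d['xyz'],3),np.round(d['orientation'],3))
    for t in ['bowl','lid','lid_knob','bowl_roll','roll','rack','plate','tongs','tongs_grip','tongs_tips','honey_jar','teaspoon','opener']:
        r=spotter.landmark_of(t,c)
        for x in r[:3]: print(t,round(x['conf'],2),np.round(x['xyz'],3),np.round(proj(d,x['xyz'])[0]))
o=telemetry.get_obs();print({k:np.round(v,3) for k,v in o.items()})
E
```

```text
top [0.272 0.1   1.459] [-0.698 -0.051  0.052  0.712]
bowl 0.8 [ 0.533  0.01  -0.002] [343. 232.]
lid 0.42 [ 0.386  0.046 -0.001] [332. 282.]
lid_knob 0.88 [ 0.4   -0.334  0.026] [465. 274.]
lid_knob 0.26 [0.403 0.336 0.014] [232. 278.]
bowl_roll 0.83 [0.534 0.014 0.011] [342. 231.]
roll 0.73 [ 0.406  0.517 -0.004] [170. 278.]
roll 0.68 [0.572 0.226 0.023] [269. 219.]
roll 0.52 [0.399 0.619 0.002] [135. 281.]
rack 0.63 [ 0.571  0.213 -0.002] [274. 221.]
plate 0.83 [ 0.554 -0.183 -0.001] [408. 223.]
tongs 0.8 [ 0.374  0.258 -0.   ] [259. 287.]
tongs_grip 0.53 [0.407 0.338 0.013] [231. 276.]
honey_jar 0.75 [ 0.52  -0.407 -0.004] [484. 234.]
honey_jar 0.21 [ 0.407 -0.138 -0.003] [395. 274.]
teaspoon 0.67 [0.533 0.009 0.001] [344. 232.]
teaspoon 0.63 [ 0.411 -0.138 -0.001] [395. 272.]
opener 0.63 [0.388 0.048 0.002] [332. 281.]
side [0.307 1.416 0.84 ] [-0.056 -0.025  0.494  0.867]
bowl 0.85 [ 0.526  0.011 -0.002] [289. 242.]
lid 0.76 [ 0.406 -0.339 -0.001] [338. 194.]
lid_knob 0.66 [ 0.404 -0.337  0.024] [339. 188.]
lid_knob 0.58 [ 0.567  0.216 -0.001] [263. 279.]
bowl_roll 0.58 [0.534 
[... 338 characters left out ...]
0.]
honey_jar 0.64 [ 0.517 -0.405  0.002] [309. 184.]
teaspoon 0.61 [ 0.406 -0.142  0.002] [333. 220.]
opener 0.84 [0.387 0.045 0.003] [334. 250.]
opener 0.53 [ 0.531  0.013 -0.002] [287. 242.]
{'time_s': np.float64(1.4), 'q': array([ 0.91 ,  0.181,  1.607,  0.   ,  1.354, -0.206]), 'dq': array([-0.001, -0.002, -0.001, -0.   ,  0.001,  0.001]), 'joint_efforts': array([-1.0000e-03, -4.4485e+01, -3.5167e+01, -0.0000e+00,  1.0000e-03,
       -0.0000e+00]), 'eef_pos': array([0.253, 0.517, 0.231]), 'eef_rot': array([-0.   ,  0.225,  0.974, -0.   ]), 'wrist_force': array([ 0.822,  0.324, -0.152]), 'torque': array([0.005, 0.02 , 0.027]), 'grasp_force': np.float64(0.0), 'opening': np.float64(1.002)}
```

View pics/top0.png

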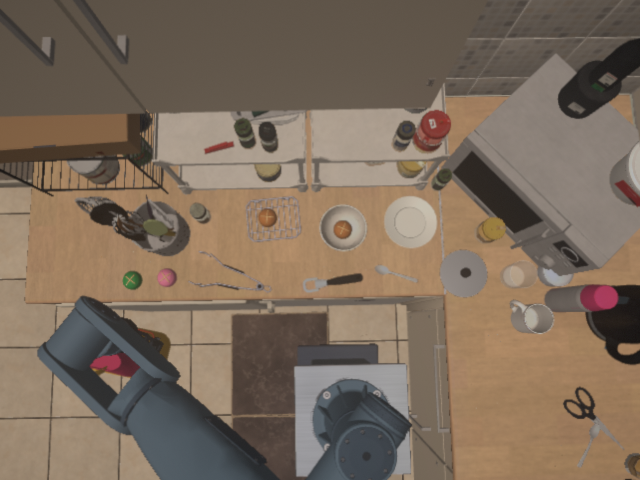

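View pics/side0.png

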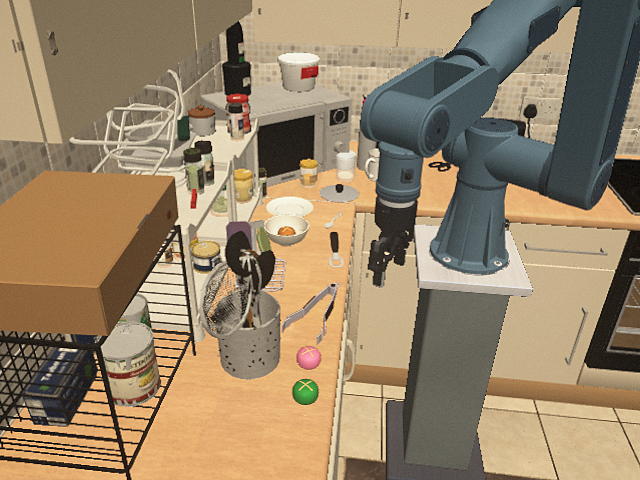

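The top picture shows the brown roll on the rack at (267,217), the spare in the bowl at (343,229), and the lid knob at (465,273). The tongs' pivot is at (265,288) and their tips near (200,270). There are two look-alikes, green at (132,280) and pink at (167,277). The roll to serve is the brown one at (267,217), because it is the only one on the rack. Next I'll confirm that in one enlarged crop with the outlines overlaid.

```bash
python3 - <<'E'
from h import *
d=pic('top'); s=4
x0,y0=190,195
im=cv2.resize(d['pixels'][y0:y0+110,x0:x0+310,::-1].copy(),None,fx=2.58,fy=2.58,interpolation=cv2.INTER_CUBIC); s=2.58
def circ(c,r,z,col):
    a=np.linspace(0,2*np.pi,60); p=proj(d,np.c_[c[0]+r*np.cos(a),c[1]+r*np.sin(a),0*a+z])
    cv2.polylines(im,[np.int32((p-[x0,y0]+.5)*s)],True,col,1)
circ((.530,.012),.067,.06,(255,0,0)); circ((.403,-.337),.0695,.007,(0,0,255)); circ((.403,-.337),.014,.038,(0,255,0))
circ((.571,.221),.027,.036,(255,0,0)); circ((.555,-.184),.078,.017,(0,0,255))
p=proj(d,[[.374,.258,.024],[.434,.433,.024]]); cv2.polylines(im,[np.int32((p-[x0,y0]+.5)*s)],False,(0,0,255),1)
cv2.imwrite('pics/c1.png',im)
# knob & roll centroids
def cen(m,u,v,r,z):
    w=np.zeros(m.shape,bool); w[v-r:v+r,u-r:u+r]=1; ys,xs=np.nonzero(m&w); c=[xs.mean(),ys.mean()]; return len(xs),np.round(c,1),np.round(back(d,c,z)[0],4)
px=d['pixels'].astype(int)
print('knob',cen(px.sum(2)<170,465,273,9,.032))
rb=(px[...,0]-px[...,2]>60)&(px[...,0]<190)
print('roll',cen(rb,268,217,11,.04)); print('bowlroll',cen(rb,343,229,11,.035))
hsv=cv2.cvtColor(d['pixels'],cv2.COLOR_RGB2HSV)
print('bowl',cen(hsv[...,1]<75,343,228,25,.05)); print('plate',cen(hsv[...,1]<60,410,222,30,.015))
print('lid',cen((hsv[...,1]<60),465,273,27,.008))
E
```

```text
knob (53, array([465.5, 272.3]), array([ 0.403, -0.333,  0.032]))
roll (289, array([266.3, 217.8]), array([0.5706, 0.2326, 0.04  ]))
bowlroll (209, array([341.7, 229. ]), array([0.5345, 0.0166, 0.035 ]))
bowl (1520, array([342.9, 227.1]), array([0.5373, 0.014 , 0.05  ]))
plate (2154, array([410.5, 221.4]), array([ 0.5572, -0.1863,  0.015 ]))
lid (1773, array([462.6, 273. ]), array([ 0.4036, -0.3318,  0.008 ]))
```

View pics/c1.png

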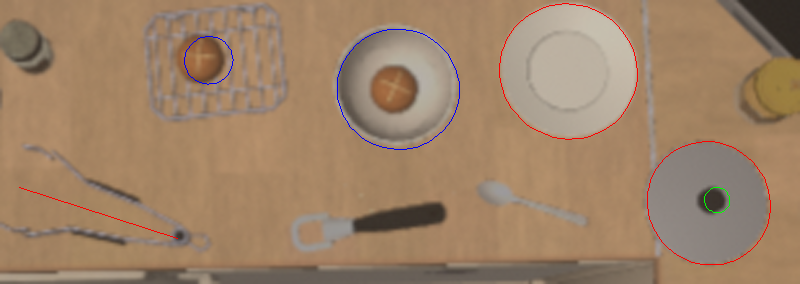

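The crop confirms that the brown scored roll on the rack (about 203,59 in the crop) is the one to serve. The outlines fit, with the roll a few mm further left, so I set its position to about (0.572, 0.227). The knob is at (0.403, -0.334) and the bowl at (0.533, 0.014). Now to the lid.

Call:
send_rows --series '[[[0,0,0],[0,0,40],-1],[[0,0,-10],[10,-60,50],-1],[[0,0,-20],[20,-120,50],-1],[[0,0,-30],[30,-180,50],-1],[[0,0,-40],[40,-240,50],-1],[[0,0,-50],[50,-300,50],-1],[[0,0,-60],[60,-360,50],-1],[[0,0,-70],[70,-420,50],-1],[[0,0,-80],[80,-480,50],-1],[[0,0,-83],[90,-540,50],-1]]'

```text
time_s: 2.7
eef_pos: [0.3426, -0.0254, 0.2818]
eef_rot: [0.001, 0.815, 0.579, 0.001]
wrist_force: [0.8, 0.2, 0.3]
opening: 0.998
grasp_force: 0.0
```

Call:
send_rows --series '[[[0,0,0],[10,-60,0],-0.3],[[0,0,0],[20,-120,-30],-0.3],[[0,0,0],[30,-180,-60],-0.3],[[0,0,0],[45,-240,-90],-0.3],[[0,0,0],[60,-300,-120],-0.3],[[0,0,0],[60,-311,-160],-0.3],[[0,0,0],[60,-311,-190],-0.3],[[0,0,0],[60,-311,-190],-0.3],[[0,0,0],[60,-311,-190],-0.3]]'

```text
time_s: 3.82
eef_pos: [0.4032, -0.3348, 0.0926]
eef_rot: [0.001, 0.814, 0.58, 0.0]
wrist_force: [0.3, -0.8, 0.9]
opening: 0.65
grasp_force: 0.0
```

```bash
python3 - <<'E'
from h import *
d=pic('side','s1.png')
o=telemetry.get_obs();print({k:np.round(o[k],4) for k in ['time_s','q','eef_pos','eef_rot','wrist_force','opening']})
M=cv2.resize(d['pixels'][130:230,270:430,::-1],None,fx=5,fy=5,interpolation=cv2.INTER_CUBIC);cv2.imwrite('pics/s1c.png',M)
for t in ['lid_knob','bowl']:
  print(t,[(round(x['conf'],2),np.round(x['xyz'],3)) for x in spotter.landmark_of(t,'side')[:2]])
E
```

```text
{'time_s': np.float64(3.875), 'q': array([-0.9196,  0.2393,  1.8446,  0.    ,  1.0547, -0.5875]), 'eef_pos': array([ 0.4035, -0.3351,  0.0932]), 'eef_rot': array([1.500e-03, 8.142e-01, 5.805e-01, 1.000e-04]), 'wrist_force': array([-0.0117, -0.2667,  0.1064]), 'opening': np.float64(0.6492)}
lid_knob [(0.77, array([ 0.406, -0.338,  0.028]))]
bowl [(0.87, array([0.532, 0.011, 0.001]))]
```

View pics/s1c.png

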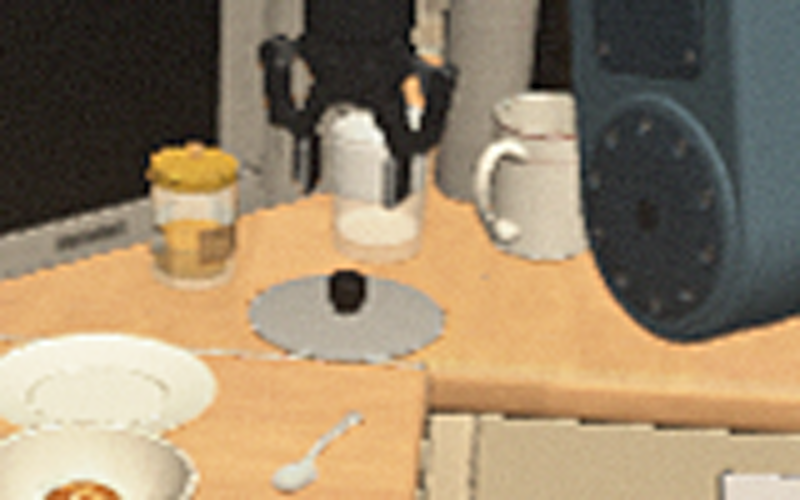

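The hand stands above the knob. The fingers are at crop x≈307 and 400, with the knob at 348 between them. Going down to grip.

Call:
send_rows --series '[[[0,0,0],[0,0,-40],-0.3],[[0,0,0],[0,0,-65],-0.3],[[0,0,0],[0,0,-77],-0.3],[[0,0,0],[0,0,-77],0.2],[[0,0,0],[0,0,-77],0.6],[[0,0,0],[0,0,-77],0.8],[[0,0,0],[0,0,-77],0.8],[[0,0,0],[0,0,-77],0.8]]'

```text
time_s: 4.97
eef_pos: [0.4034, -0.3353, 0.0156]
eef_rot: [0.001, 0.814, 0.58, 0.0]
wrist_force: [-0.9, 1.1, 6.2]
opening: 0.305
grasp_force: 59.7
```

Call:
send_rows --series '[[[0,0,0],[0,0,20],0.8],[[0,0,0],[0,0,60],0.8],[[0,0,0],[5,15,110],0.8],[[0,0,0],[20,65,130],0.8],[[0,0,0],[40,115,130],0.8],[[0,0,0],[60,165,130],0.8],[[0,0,0],[80,215,130],0.8],[[0,0,0],[100,265,130],0.8],[[0,0,0],[118,315,130],0.8],[[0,0,0],[130,345,115],0.8]]'

```text
time_s: 6.22
eef_pos: [0.5339, 0.0128, 0.1304]
eef_rot: [0.001, 0.814, 0.581, 0.001]
wrist_force: [0.9, -0.3, -1.5]
opening: 0.305
grasp_force: 59.3
```

Call:
send_rows --series '[[[0,0,0],[0,4,-10],0.8],[[0,0,0],[0,4,-15],0.8],[[0,0,0],[0,4,-15],0.8],[[0,0,0],[0,4,-15],0.8]]'

```text
time_s: 6.72
eef_pos: [0.5328, 0.0135, 0.1147]
eef_rot: [0.0, 0.815, 0.58, 0.0]
wrist_force: [0.5, -1.0, -1.0]
opening: 0.307
grasp_force: 59.3
```

```bash
python3 - <<'E'
from h import *
o=telemetry.get_obs();print({k:np.round(o[k],4) for k in ['time_s','eef_pos','eef_rot','wrist_force','torque','opening']})
ims=[]
for c,(x0,y0) in [('side',(240,180)),('top',(290,175))]:
  d=pic(c); 
  for t in ['lid_knob','lid','bowl']:
    print(c,t,[(round(x['conf'],2),np.round(x['xyz'],3)) for x in spotter.landmark_of(t,c)[:2]])
  ims.append(cv2.resize(d['pixels'][y0:y0+100,x0:x0+100,::-1],None,fx=4,fy=4,interpolation=cv2.INTER_CUBIC))
cv2.imwrite('pics/l1.png',np.hstack(ims))
E
```

```text
{'time_s': np.float64(6.725), 'eef_pos': array([0.5328, 0.0135, 0.1147]), 'eef_rot': array([3.000e-04, 8.149e-01, 5.797e-01, 2.000e-04]), 'wrist_force': array([ 0.4515, -1.0117, -1.0302]), 'torque': array([-0.0669, -0.0852,  0.0089]), 'opening': np.float64(0.3067)}
side lid_knob [(0.75, array([0.533, 0.01 , 0.124]))]
side lid [(0.95, array([0.534, 0.01 , 0.099]))]
side bowl [(0.88, array([ 0.53 ,  0.01 , -0.001])), (0.44, array([0.532, 0.012, 0.126]))]
top lid_knob [(0.65, array([ 0.406, -0.137,  0.   ])), (0.55, array([0.53 , 0.014, 0.126]))]
top lid [(0.56, array([0.535, 0.016, 0.1  ]))]
top bowl []
```

View pics/l1.png

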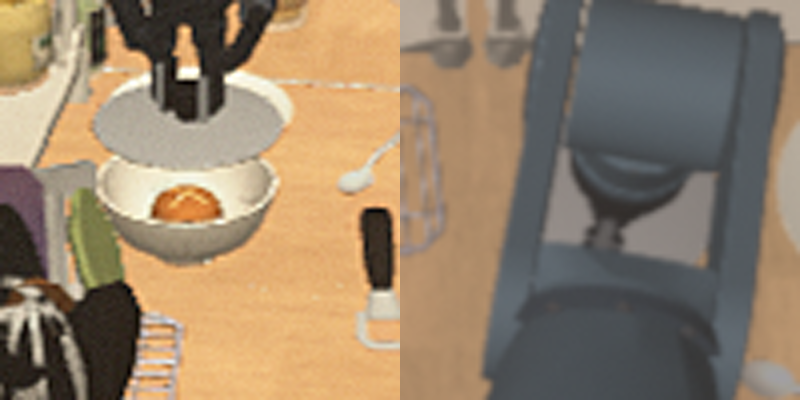

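The lid hangs level over the bowl: its middle is at crop (195,120) and the bowl's at (187,205), and the two agree within about 2 mm. Lowering slowly.

Call:
send_rows --series '[[[0,0,0],[-2,-1,-20],0.8],[[0,0,0],[-2,-1,-33],0.8],[[0,0,0],[-2,-1,-38],0.8],[[0,0,0],[-2,-1,-41],0.8],[[0,0,0],[-2,-1,-44],0.8],[[0,0,0],[-2,-1,-45],0.8]]'

```text
time_s: 7.88
eef_pos: [0.5308, 0.0135, 0.0695]
eef_rot: [0.0, 0.814, 0.58, 0.0]
wrist_force: [-1.5, 0.8, 3.2]
opening: 0.306
grasp_force: 59.7
```

Call:
send_rows --series '[[[0,0,0],[0,0,-1],0.8],[[0,0,0],[0,0,-1],0.3],[[0,0,0],[0,0,-1],-0.2],[[0,0,0],[0,0,-1],-0.3],[[0,0,0],[0,0,30],-0.3],[[0,0,0],[0,0,80],-0.4],[[0,0,0],[-20,50,90],-0.8],[[0,0,0],[-40,110,90],-1],[[0,0,0],[-60,170,90],-1],[[0,0,0],[-80,230,90],-1]]'

```text
time_s: 9.12
eef_pos: [0.4506, 0.2431, 0.1596]
eef_rot: [0.0, 0.815, 0.58, 0.0]
wrist_force: [1.2, 0.4, -0.4]
opening: 1.001
grasp_force: 0.0
```

Call:
send_rows --series '[[[0,0,0],[-20,50,-10],-1],[[0,0,0],[-45,95,-20],-1],[[0,0,0],[-45,95,-20],-1],[[0,0,0],[-45,95,-20],-1]]'

```text
time_s: 9.62
eef_pos: [0.4064, 0.3363, 0.1393]
eef_rot: [0.0, 0.814, 0.581, -0.0]
wrist_force: [1.0, 0.1, 0.3]
opening: 1.001
grasp_force: 0.0
```

```bash
python3 - <<'E'
from h import *
o=telemetry.get_obs();print({k:np.round(o[k],4) for k in ['time_s','q','eef_pos','eef_rot','wrist_force','torque','opening']})
ims=[]
for c,(x0,y0,w,h) in [('side',(240,180,130,150)),('top',(180,190,200,150))]:
  d=pic(c); 
  for t in ['lid_knob','lid','bowl','tongs','tongs_grip','tongs_tips']:
    print(c,t,[(round(x['conf'],2),np.round(x['xyz'],3)) for x in spotter.landmark_of(t,c)[:2]])
  ims.append(cv2.resize(d['pixels'][y0:y0+h,x0:x0+w,::-1],None,fx=2.4,fy=2.4,interpolation=cv2.INTER_CUBIC))
cv2.imwrite('pics/l2.png',np.hstack(ims))
E
```

```text
{'time_s': np.float64(9.625), 'q': array([ 4.6640e-01,  1.7970e-01,  1.8077e+00, -5.0000e-04,  1.1543e+00,
        7.9830e-01]), 'eef_pos': array([0.4064, 0.3363, 0.1393]), 'eef_rot': array([ 2.000e-04,  8.141e-01,  5.807e-01, -1.000e-04]), 'wrist_force': array([0.9924, 0.1499, 0.3378]), 'torque': array([ 0.0291, -0.0451, -0.0103]), 'opening': np.float64(1.001)}
side lid_knob [(0.8, array([0.532, 0.012, 0.076])), (0.35, array([ 0.518, -0.404,  0.002]))]
side lid [(0.73, array([0.386, 0.042, 0.001])), (0.55, array([0.53 , 0.012, 0.054]))]
side bowl [(0.66, array([ 0.532,  0.012, -0.   ])), (0.23, array([ 0.558, -0.189, -0.002]))]
side tongs [(0.82, array([ 0.375,  0.254, -0.001]))]
side tongs_grip [(0.55, array([0.403, 0.347, 0.013]))]
side tongs_tips [(0.87, array([0.432, 0.435, 0.014]))]
top lid_knob [(0.87, array([0.532, 0.012, 0.078]))]
top lid [(0.93, array([0.533, 0.014, 0.054]))]
top bowl [(0.57, array([0.533, 0.012, 0.05 ]))]
top tongs [(0.6, array([ 0.375,  0.258, -0.   ]))]
top tongs_grip [(0.67, array([0.404, 0.336, 0.015]))]
top tongs_tips []
```

View pics/l2.png

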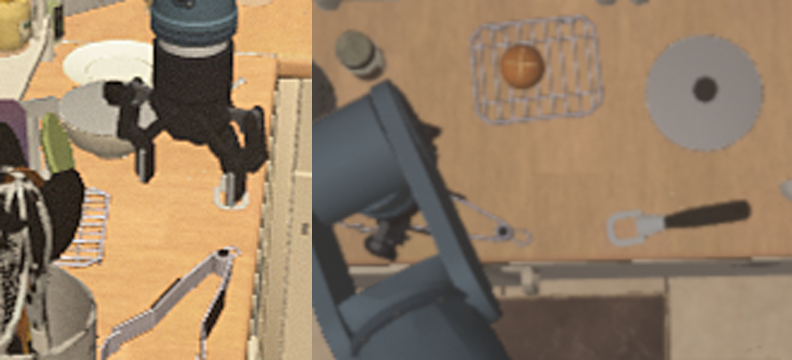

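The lid sits concentric and level on the bowl: its centre is at crop (705,92) and its origin measures z=0.054. The tongs point along 72°, with the grip at about (0.404, 0.342). Going down around the grips.

Call:
send_rows --series '[[[0,0,1],[-2,6,-60],-1],[[0,0,1],[-2,6,-110],-1],[[0,0,1],[-2,6,-130],-1],[[0,0,1],[-2,6,-141],-1],[[0,0,1],[-2,6,-141],-1]]'

```text
time_s: 10.95
eef_pos: [0.4042, 0.3424, -0.0019]
eef_rot: [-0.0, 0.809, 0.587, -0.0]
wrist_force: [0.2, -0.1, -0.4]
opening: 0.995
grasp_force: 0.0
```

Call:
send_rows --series '[[[0,0,0],[0,0,0],-0.5],[[0,0,0],[0,0,0],-0.27],[[0,0,0],[0,0,0],-0.27],[[0,0,0],[0,0,0],-0.27],[[0,0,0],[0,0,0],-0.27]]'

```text
time_s: 11.58
eef_pos: [0.4058, 0.3434, 0.0004]
eef_rot: [0.0, 0.809, 0.587, 0.002]
wrist_force: [-0.6, 0.6, 6.4]
opening: 0.638
grasp_force: 9.1
```

Call:
send_rows --series '[[[0,0,0],[0,0,10],-0.27],[[0,0,0],[0,0,30],-0.27],[[0,0,0],[0,0,70],-0.27],[[0,0,0],[0,0,110],-0.27],[[0,0,0],[0,-10,130],-0.27],[[0,0,-10],[0,-35,130],-0.27],[[0,0,-20],[0,-60,130],-0.27],[[0,0,-30],[10,-80,130],-0.27],[[0,0,-40],[20,-100,130],-0.27],[[0,0,-50],[40,-110,130],-0.27]]'

```text
time_s: 12.82
eef_pos: [0.4441, 0.2316, 0.129]
eef_rot: [0.0, 0.982, 0.187, 0.0]
wrist_force: [-0.1, 1.1, -1.7]
opening: 0.637
grasp_force: 6.8
```

Call:
send_rows --series '[[[0,0,-10],[10,-5,0],-0.27],[[0,0,-20],[20,-5,0],-0.27],[[0,0,-22],[29,-5,0],-0.27],[[0,0,-22],[29,-5,0],-0.27],[[0,0,-22],[29,-5,0],-0.27]]'

```text
time_s: 13.45
eef_pos: [0.4728, 0.2275, 0.1283]
eef_rot: [0.0, 1.0, 0.001, -0.0]
wrist_force: [-0.0, -0.0, -1.0]
opening: 0.639
grasp_force: 6.8
```

```bash
python3 - <<'E'
from h import *
o=telemetry.get_obs();print({k:np.round(o[k],4) for k in ['time_s','q','eef_pos','eef_rot','wrist_force','torque','opening','grasp_force']})
ims=[]
for c,(x0,y0,w,h) in [('side',(220,190,150,130)),('top',(200,180,150,130))]:
  d=pic(c); 
  for t in ['roll','rack','tongs','tongs_grip','tongs_tips','plate']:
    print(c,t,[(round(x['conf'],2),np.round(x['xyz'],3)) for x in spotter.landmark_of(t,c)[:3]])
  ims.append(cv2.resize(d['pixels'][y0:y0+h,x0:x0+w,::-1],None,fx=2.6,fy=2.6,interpolation=cv2.INTER_CUBIC))
cv2.imwrite('pics/t1.png',np.hstack(ims))
E
```

```text
{'time_s': np.float64(13.45), 'q': array([0.2221, 0.1893, 1.8217, 0.    , 1.1311, 1.7916]), 'eef_pos': array([0.4728, 0.2275, 0.1283]), 'eef_rot': array([ 0.e+00,  1.e+00,  6.e-04, -2.e-04]), 'wrist_force': array([-0.0152, -0.0408, -0.9675]), 'torque': array([ 0.0085, -0.0328,  0.0653]), 'opening': np.float64(0.6386), 'grasp_force': np.float64(6.7872)}
side roll [(0.91, array([ 0.399,  0.623, -0.   ])), (0.55, array([ 0.405,  0.519, -0.006]))]
side rack [(0.61, array([ 0.568,  0.215, -0.002]))]
side tongs [(0.71, array([0.378, 0.228, 0.126]))]
side tongs_grip [(0.7, array([0.472, 0.228, 0.14 ])), (0.69, array([ 0.408, -0.142,  0.   ]))]
side tongs_tips [(0.78, array([0.561, 0.226, 0.145]))]
side plate [(0.63, array([ 0.556, -0.187,  0.001]))]
top roll [(0.81, array([ 0.408,  0.522, -0.002]))]
top rack [(0.69, array([ 0.572,  0.212, -0.   ])), (0.27, array([ 0.557, -0.183,  0.002]))]
top tongs []
top tongs_grip [(0.67, array([0.469, 0.221, 0.139]))]
top tongs_tips []
top plate [(0.6, array([ 0.555, -0.184, -0.   ]))]
```

View pics/t1.png

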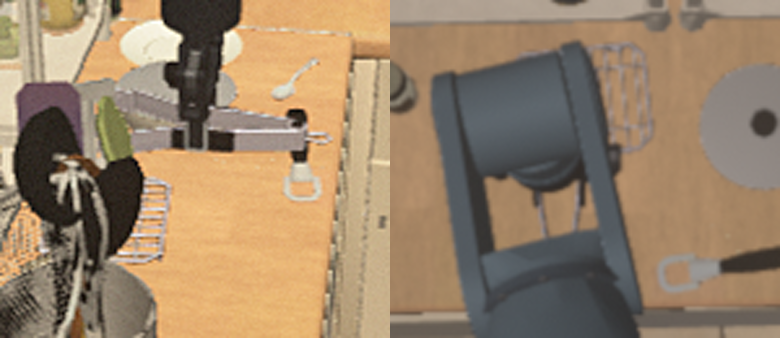

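The tongs hang level at z≈0.128, with the tips at about (0.565, 0.2275), right beside the roll in plan. The fingers are on the black grips at about (195,135) in the crop. Shifting 6 mm forward and lowering over the roll.

Call:
send_rows --series '[[[0,0,0],[6,1,0],-0.27],[[0,0,0],[6,1,-30],-0.27],[[0,0,0],[6,1,-60],-0.27],[[0,0,0],[6,1,-80],-0.27],[[0,0,0],[6,1,-95],-0.27],[[0,0,0],[6,1,-104],-0.27],[[0,0,0],[6,1,-104],-0.27]]'

```text
time_s: 15.02
eef_pos: [0.4792, 0.2284, 0.024]
eef_rot: [0.0, 1.0, -0.001, -0.0]
wrist_force: [-0.4, 0.1, -1.6]
opening: 0.638
grasp_force: 6.8
```

```bash
python3 - <<'E'
from h import *
ims=[]
for c,(x0,y0,w,h) in [('side',(220,200,130,130)),('top',(200,170,130,130))]:
  d=pic(c); 
  for t in ['roll','tongs','tongs_grip','tongs_tips']:
    print(c,t,[(round(x['conf'],2),np.round(x['xyz'],3)) for x in spotter.landmark_of(t,c)[:3]])
  ims.append(cv2.resize(d['pixels'][y0:y0+h,x0:x0+w,::-1],None,fx=3,fy=3,interpolation=cv2.INTER_CUBIC))
cv2.imwrite('pics/t2.png',np.hstack(ims))
E
```

```text
side roll [(0.57, array([ 0.405,  0.519, -0.001])), (0.56, array([ 0.401,  0.622, -0.002]))]
side tongs []
side tongs_grip [(0.64, array([0.481, 0.233, 0.035]))]
side tongs_tips [(0.71, array([0.572, 0.224, 0.04 ]))]
top roll [(0.74, array([ 0.405,  0.522, -0.003])), (0.67, array([0.402, 0.622, 0.001])), (0.36, array([ 0.406, -0.14 ,  0.001]))]
top tongs []
top tongs_grip [(0.43, array([0.479, 0.225, 0.039]))]
top tongs_tips []
```

View pics/t2.png

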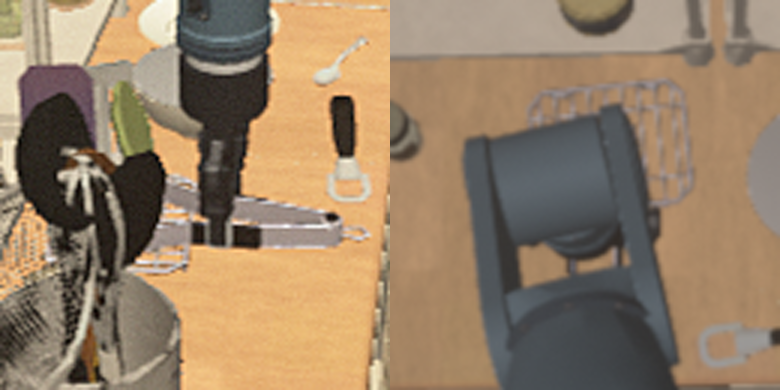

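The tongs straddle the roll without contact, tips at about (0.572, 0.226). The roll itself is hidden behind the pot and the arm. Closing now.

Call:
send_rows --series '[[[0,0,0],[0,0,0],-0.15],[[0,0,0],[0,0,0],-0.05],[[0,0,0],[0,0,0],0.05],[[0,0,0],[0,0,0],0.15],[[0,0,0],[0,0,0],0.15],[[0,0,0],[0,0,0],0.15]]'

```text
time_s: 16.27
eef_pos: [0.4793, 0.2285, 0.0243]
eef_rot: [-0.0, 1.0, -0.001, 0.0]
wrist_force: [-0.5, -0.0, -0.0]
opening: 0.467
grasp_force: 60.3
```

Opening 0.467 is about 41 mm over the grips and the grip force is 60 N, so the tongs are closed on the roll. Lifting and carrying.

Call:
send_rows --series '[[[0,0,0],[0,0,15],0.15],[[0,0,0],[0,0,40],0.15],[[0,0,0],[0,0,75],0.15],[[0,0,0],[0,0,110],0.15],[[0,0,0],[0,0,130],0.15],[[0,0,0],[-2,-25,135],0.15],[[0,0,0],[-3,-60,135],0.15],[[0,0,0],[-4,-100,135],0.15],[[0,0,0],[-6,-140,135],0.15],[[0,0,0],[-8,-180,135],0.15]]'

```text
time_s: 17.52
eef_pos: [0.4713, 0.0472, 0.1603]
eef_rot: [0.0, 1.0, -0.0, 0.001]
wrist_force: [0.3, 1.2, -1.3]
opening: 0.467
grasp_force: 60.7
```

Call:
send_rows --series '[[[0,0,0],[-2,-40,0],0.15],[[0,0,0],[-4,-80,0],0.15],[[0,0,0],[-5,-120,0],0.15],[[0,0,0],[-6,-160,0],0.15],[[0,0,0],[-7,-195,0],0.15],[[0,0,0],[-8,-220,0],0.15],[[0,0,0],[-8,-233,-10],0.15],[[0,0,0],[-8,-233,-25],0.15],[[0,0,0],[-8,-233,-45],0.15],[[0,0,0],[-8,-233,-45],0.15]]'

```text
time_s: 18.77
eef_pos: [0.4616, -0.1823, 0.1118]
eef_rot: [-0.002, 1.0, -0.0, -0.002]
wrist_force: [0.6, -0.2, -2.6]
opening: 0.461
grasp_force: 60.8
```

```bash
python3 - <<'E'
from h import *
ims=[]
o=telemetry.get_obs();print({k:np.round(o[k],4) for k in ['time_s','eef_pos','eef_rot','wrist_force','opening','grasp_force']})
for c,(x0,y0,w,h) in [('side',(240,150,130,130)),('top',(310,170,130,130))]:
  d=pic(c); 
  for t in ['roll','plate','tongs','tongs_tips','lid','bowl','rack']:
    print(c,t,[(round(x['conf'],2),np.round(x['xyz'],3)) for x in spotter.landmark_of(t,c)[:4]])
  ims.append(cv2.resize(d['pixels'][y0:y0+h,x0:x0+w,::-1],None,fx=3,fy=3,interpolation=cv2.INTER_CUBIC))
cv2.imwrite('pics/f1.png',np.hstack(ims))
E
```

```text
{'time_s': np.float64(18.775), 'eef_pos': array([ 0.4616, -0.1823,  0.1118]), 'eef_rot': array([-0.0017,  1.    , -0.    , -0.0022]), 'wrist_force': array([ 0.552 , -0.2272, -2.5822]), 'opening': np.float64(0.4606), 'grasp_force': np.float64(60.7858)}
side roll [(0.85, array([0.401, 0.621, 0.001])), (0.55, array([ 0.408,  0.52 , -0.002])), (0.41, array([ 0.556, -0.185,  0.102]))]
side plate [(0.86, array([ 0.555, -0.188,  0.002]))]
side tongs [(0.69, array([ 0.366, -0.18 ,  0.109])), (0.47, array([ 0.554, -0.185, -0.002]))]
side tongs_tips []
side lid [(0.76, array([0.531, 0.011, 0.052]))]
side bowl [(0.79, array([ 0.534,  0.012, -0.   ]))]
side rack [(0.6, array([ 0.569,  0.214, -0.004]))]
top roll [(0.83, array([ 0.408,  0.524, -0.005])), (0.7, array([ 0.555, -0.184,  0.111])), (0.69, array([ 0.4  ,  0.62 , -0.001])), (0.36, array([ 0.407, -0.136, -0.   ]))]
top plate [(0.74, array([ 0.553, -0.181,  0.005]))]
top tongs []
top tongs_tips []
top lid [(0.96, array([0.532, 0.014, 0.051]))]
top bowl []
top rack [(0.85, array([ 0.571,  0.214, -0.004]))]
```

View pics/f1.png

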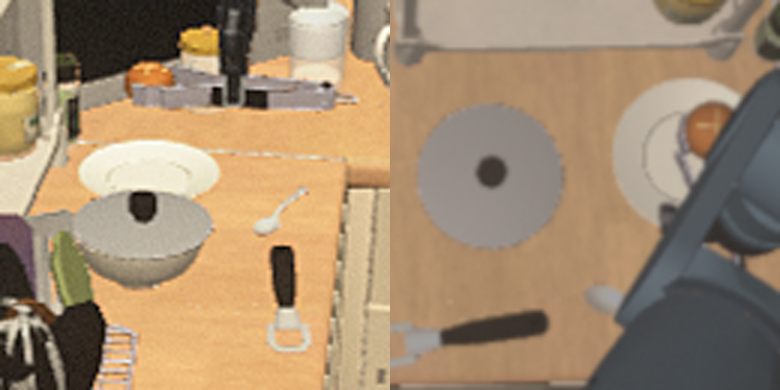

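The roll is held by the tongs over the plate, at about (0.555, -0.184, 0.107). The lid sits level on the bowl, and the rack is unmoved. Letting it settle, then checking that the grip is stable.

Call:
send_rows --series '[[[0,0,0],[0,-1,0],0.15],[[0,0,0],[0,-1,0],0.15],[[0,0,0],[0,-1,0],0.15],[[0,0,0],[0,-1,0],0.15],[[0,0,0],[0,-1,0],0.15],[[0,0,0],[0,-1,0],0.15],[[0,0,0],[0,-1,0],0.15],[[0,0,0],[0,-1,0],0.15]]'

```text
time_s: 20.58
eef_pos: [0.4633, -0.1855, 0.1143]
eef_rot: [-0.0, 1.0, -0.0, -0.0]
wrist_force: [-0.7, 0.2, -1.8]
opening: 0.468
grasp_force: 60.8
```

```bash
python3 - <<'E'
from h import *
o=telemetry.get_obs();print({k:np.round(o[k],4) for k in ['time_s','eef_pos','eef_rot','wrist_force','opening','grasp_force']})
for c in ['side','top']:
  d=pic(c)
  for t in ['roll','tongs']: print(c,t,[np.round(x['xyz'],3) for x in spotter.landmark_of(t,c) if x['xyz'][1]<.1])
E
```

```text
{'time_s': np.float64(20.575), 'eef_pos': array([ 0.4633, -0.1855,  0.1143]), 'eef_rot': array([-0.e+00,  1.e+00, -5.e-04, -0.e+00]), 'wrist_force': array([-0.6989,  0.2436, -1.7909]), 'opening': np.float64(0.4681), 'grasp_force': np.float64(60.777)}
side roll [array([ 0.558, -0.189,  0.107])]
side tongs [array([ 0.367, -0.184,  0.112]), array([ 0.521, -0.398,  0.003])]
top roll [array([ 0.557, -0.186,  0.111])]
top tongs [array([0.388, 0.045, 0.001])]
```

Stable: the opening is back at 0.468 and the roll's underside is at z≈0.109, about 10 cm above the plate's middle.

```bash
python3 -c "
from bench import ctrl
print(ctrl.hand_in())"
```

```text
the job is handed in; nothing more can be done
None
```

The job is handed in (no verdict came back): the lid looks level and fully home on the bowl, and the tongs hold the roll about 10 cm above the middle of the plate, with the fingers still round the grips, at about 21 s.

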